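# Check the press's stop button and re-arm it

## Robot

A 6-joint arm with a two-finger parallel gripper is mounted at the origin on the work surface. World frame = base frame: x ahead of the robot, y to its left, z up, the work surface at z = 0. Lengths are in mm, angles in rad, forces in N, time in s.
With the tool pointing down it reaches from about 275 to 750 mm from the base axis. Payload 10.2 kg.
Tool frame: the origin (TCP) lies at the centre of the arm's flange, where the gripper is bolted on; the fingertips stand 173 mm ahead of it and the grasp point (between the pads) lies 155 mm ahead of it; y points along the fingers, z is the direction in which the jaws open and shut, and the axes are right-handed (so a half turn about y gives the same grasp; the last joint's range is limited). The gripper opens to 85 mm and grips with 20 to 120 N. Pads are 22 mm wide; open, the fingers measure 114 mm over their backs; the gripper's body (76 mm by 85 mm) begins 54 mm behind the grasp point. The pads swing forward as they close: fully open they stand 13 mm farther back than shut.
Start: joints at [1.085, 0.313, 1.498, -0, 1.331, -0.223], TCP at [136.401, 506.979, 404.694] pointing down, gripper open.
Joint ranges: [-2.94, 2.94], [-0.97, 2.17], [0.19, 2.56], [-1.23, 4.37], [0.02, 3.11], [-2.88, 2.88]. Speed limits (rad/s): [2.39, 2.39, 3.01, 3.14, 3.14, 3.14].

## Interface

Orientations are given as a unit quaternion [w, x, y, z].
In Python, from rig import sensors, vision, ctrl gives the robot as it stands. The module is installed in compiled form; this text tells all that it offers.
- The arm moves only by the shell command python3 -m creep 'ROWS' [FORCE]. ROWS is JSON, a list of rows, each an object of numbers: "hand": the gripper's target within -1 to 1 (shut at 1, half-way at 0, fully open at -1); "dx", "dy", "dz": the shift along the tool's x, y, z in mm; "roll": the turn about the tool's y in degrees. A call has 1 to 10 rows; each row is the pose to reach, as a shift and turn from the pose commanded when the call began, along the tool's axes at that moment; what a row does not reach only later rows make up. A row lasts 1/12 s, in which the tool goes at most 41.7 mm and 7.16 degrees, less where a joint would pass 70% of its speed; a pose out of reach is approached as far as the arm can. A call with a gripper value outside its range is refused whole. The fingers move at their own pace and stop on an object; FORCE is the grip in N (left out, the last holds). Time passes only in rows, so rows that repeat a pose let the fingers close. It gives the time, the measured TCP pose, the force and the opening at its end, in the units of the state.
- sensors.sense(): the state, without advancing time (a new reading comes with each control period).
- vision.capture(name): name is "scene" or "top" or "wrist"; returns the picture (400x640x3 uint8, red, green, blue); there is no depth.
- vision.camera_params(name): a dict with "vertical_fov" (degrees; the focal length in pixels is half the picture's height over the tangent of half this angle, whatever the lens; pixels are square), "cx", "cy" (the principal point, pixels), "origin" and "orientation" of the camera in the world; the wrist camera has in their place "hand_eye" (4x4, takes a point from camera to tool coordinates, whose origin is the TCP and whose axes are the tool frame's). Camera axes: x right, y up, looking along -z (the intrinsics and any distortion apply to the point x, -y, -z); pixel columns grow to the right and rows downward; lengths in mm; the calibration is good to about 2 mm. The wrist camera is an equidistant fisheye: a pixel r from the principal point sees the ray r / f radians off the axis. A picture is of the moment at which its call begins: read the wrist's pose just before it. camera_params takes no time and is no camera call.
- ctrl.finish_job(): hands the job in, once; it reports no verdict.
The state is a dict: "time_s": time; "joints": joint angles; "dq": joint speeds; "tau": joint torques, N m; "eef_pos": TCP position; "ee_rot": TCP orientation; "force": force on the tool from outside, world axes, zero at the start; "wrist_torque": the same for the moment, N m; "grip_width": opening from 0.0 (shut) to 1.0 (fully open).
Only numpy, scipy, OpenCV 4.12 (cv2) and the standard library are available. Lean on these libraries where they do the work, as an engineer would, in place of code of your own. Each camera call takes 0.05 s, during which the arm holds its last target.

## Task

Check the press's stop button: with the fingertips, push the mushroom button that has the raised rib across its top all the way in until it latches, take the fingers off it so that it is seen to stay in, then twist it clockwise (seen from above) by pushing sideways on its rib until it pops out again and springs back straight. Then re-arm the press by pushing the square reset button fully in and letting it come back out. Do not grip the button, do not press the smooth-domed start button, and leave the tools and parts lying on the bench where they are.

Things in the scene. Friction and masses are not known exactly. Their poses are not given: they have to be found in the camera images.
- stop_top (a point): middle of the rib's top face on the stop button, 101 mm above the bench when out. Dark mushroom head, 62 mm across, on a grey box (84 x 84 mm, 55 mm tall, fixed); the head's flat upper face is 20 mm below this point; on it stands a straight bare metal rib 52 mm long, 10 wide, 20 tall, centred on the button's axis. x runs along the rib, z up; sinks and turns with the button
- stop_press (a joint): how far the stop button is pushed in, m: 0 = out, 0.009 = hard against its end stop. Springy, about 4 N at first and up to about 10 N at the end; it latches when pushed past 0.0075 and then stays in by itself at about 0.007. It latches only if the rib is straight; only twisting releases it
- stop_twist (a joint): how far the stop button is turned clockwise seen from above, rad: 0 = straight, 1.0 = end stop. A light spring turns it back to 0 (0.04 to 0.1 N m: about 2 to 6 N pushed sideways near the end of the rib). The latch lets go at about 0.6 and the button then pops out by its spring
- reset_top (a point): middle of the top face of the reset button: a flat square dark plastic button, 38 x 38 mm, in a 48 mm steel surround 5 mm thick on another grey box of the same kind (84 x 84 mm, 55 mm tall, fixed); 73 mm above the bench when out, z up, x along one side of the square
- reset_press (a joint): how far the reset button is pushed in, m: 0 = out, 0.007 = end stop; springy, about 3 N at first, 6 N at the end; comes back out by itself; counts as pressed beyond 0.005
- start_top (a point): middle of the top of the start button, not to be pressed: a smooth domed dark mushroom button 62 mm in diameter without any rib, on a third grey box of the same kind; this point is 92 mm above the bench
- start_press (a joint): how far the start button is pushed in, m: 0 = out, 0.008 = end stop
- side_left: left side of the stop button: the rib's left long face (50 mm long, 16 mm tall, ending 3 mm below the rib's top) and the left half of the head's round rim; the frame's origin lies on the button's axis 46 mm below the rib's top, x along the rib, y towards this side, z up
- side_right: the same for the right side (y points away from it); same origin and axes
- tape_roll: roll of tape lying flat, 60 mm in diameter, 24 mm tall, loose bystander; origin under its centre
- die_punch: steel punch standing upright, 44 mm foot, 55 mm tall, loose bystander; origin under its centre
- screwdriver: screwdriver 180 mm long lying along its x axis, loose bystander
- wrench: wrench 170 mm long lying along its x axis, loose bystander
- canister: dark open canister, 72 mm in diameter, 110 mm tall, loose bystander; origin under its centre
- oil_bottle: white bottle, 56 mm in diameter, 150 mm tall, loose bystander; origin under its centre
- die_block: steel block 90 x 60 x 30 mm lying flat, loose bystander; origin under its centre
Mind the look-alikes: they are no part of the job. Leave any yellow look-alike of the part that bears reset_top alone. What is shaped like the part that bears stop_top but orange is not meant.

How it is judged:
By the outcome, as a careful person would: the job done as asked, in the order asked, and still so for the second after the job is handed in, with the robot touching nothing.
It also fails if it takes over 56 s, if anything falls off the work surface, if the arm or the gripper's body presses on something with over 40 N, if the wrist force passes 120 N, or if a joint passes its speed limit or range.

## Working session

There is one attempt and no reset: what is moved stays moved. The work goes in short steps, Python scripts to look and compute and a shell command to move; the robot and the scene stay as the last step left them, time stands still between calls to the robot, and variables do not carry over. Pictures are saved under pics/ and viewed, and the job is handed in when it is done.

```bash
mkdir -p pics
python3 - <<'E'
from rig import sensors, vision
import cv2
print(sensors.sense())
for n in ("scene","top","wrist"):
    p=vision.camera_params(n); print(n,p)
    im=vision.capture(n); cv2.imwrite(f"pics/{n}0.png",im[:,:,::-1])
E
```

```text
{'time_s': 0.0, 'joints': array([ 1.08459682e+00,  3.13433159e-01,  1.49843175e+00, -2.60269003e-05,
        1.33099922e+00, -2.23429889e-01]), 'dq': array([ 0.00263086, -0.00065805,  0.00112998,  0.00019051,  0.00039896,
        0.00043697]), 'tau': array([ 1.39056461e-03, -4.12259817e+01, -2.59752899e+01, -1.24017251e-05,
        4.06639912e-03, -1.89669157e-05]), 'eef_pos': array([136.38139373, 506.93428707, 404.1455606 ]), 'ee_rot': array([-0.70058803,  0.70143731, -0.09278164,  0.09248605]), 'force': array([-0.2941081 , -0.09895216, -0.11732   ]), 'wrist_torque': array([-0.00766492,  0.06368768,  0.00188342]), 'grip_width': 1.0016876133690533}
scene {'vertical_fov': 50.29592431318729, 'cx': 315.3022200049257, 'cy': 201.81611026034977, 'origin': array([1548.18672225, -119.7942771 ,  705.67099076]), 'orientation': array([0.65439404, 0.35781055, 0.32759648, 0.58001775])}
top {'vertical_fov': 43.54531911504982, 'cx': 320.40398804303896, 'cy': 193.74497785564637, 'origin': array([ 2.42534961e+02, -1.77661821e-02,  1.58688180e+03]), 'orientation': array([-0.69516723, -0.07749287,  0.0751034 ,  0.71070167])}
wrist {'vertical_fov': 65.70646984690485, 'cx': 317.04836330348974, 'cy': 196.5150894435698, 'hand_eye': array([[ 3.61567701e-04, -9.44903203e-01, -3.27349669e-01,
        -8.57227052e+01],
       [ 5.03831880e-04,  3.27349821e-01, -9.44903086e-01,
         3.13403276e+01],
       [ 9.99999808e-01,  1.76717237e-04,  5.94431480e-04,
         1.30420290e-01],
       [ 0.00000000e+00,  0.00000000e+00,  0.00000000e+00,
         1.00000000e+00]])}
```

View pics/scene0.png

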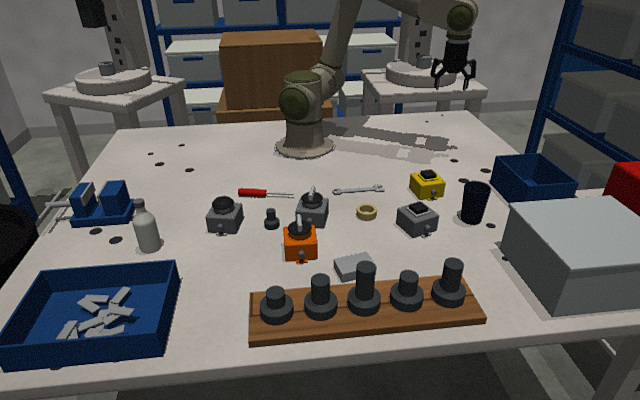

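View pics/top0.png

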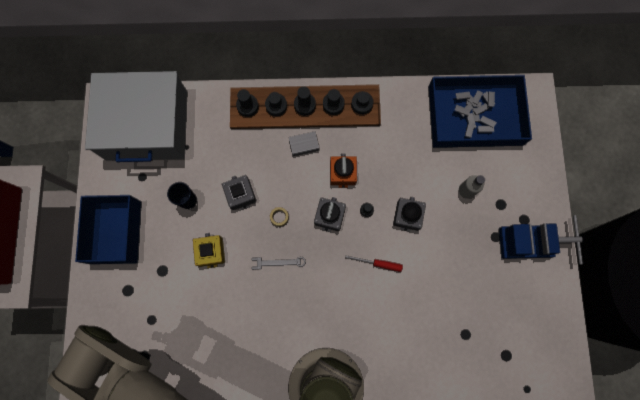

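View pics/wrist0.png

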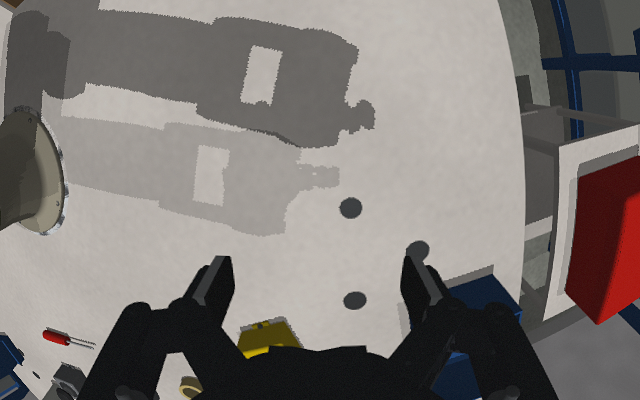

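```bash
cat > h.py <<'E'
import numpy as np, cv2
from scipy.spatial.transform import Rotation as R
from rig import sensors, vision
def Rq(q): q=np.array(q); return R.from_quat([q[1],q[2],q[3],q[0]]).as_matrix()
def ray(n,u,v,st=None):
    p=vision.camera_params(n); f=200/np.tan(np.radians(p["vertical_fov"]/2))
    x,y=u-p["cx"],v-p["cy"]
    if n=="wrist":
        r=np.hypot(x,y); th=r/f; d=np.array([np.sin(th)*x/r,-np.sin(th)*y/r,-np.cos(th)])
        H=np.array(p["hand_eye"]); M=Rq(st["ee_rot"])
        return M@H[:3,3]+st["eef_pos"], M@(H[:3,:3]@d)
    d=np.array([x,-y,-f]); return np.array(p["origin"]),Rq(p["orientation"])@(d/np.linalg.norm(d))
def atz(n,u,v,z,st=None):
    o,d=ray(n,u,v,st); return o+d*(z-o[2])/d[2]
def tri(*rs):
    A=np.zeros((3,3));b=np.zeros(3)
    for o,d in rs:
        P=np.eye(3)-np.outer(d,d);A+=P;b+=P@o
    X=np.linalg.solve(A,b); return X,[np.linalg.norm((np.eye(3)-np.outer(d,d))@(X-o)) for o,d in rs]
def proj(n,X,st=None):
    p=vision.camera_params(n); f=200/np.tan(np.radians(p["vertical_fov"]/2))
    if n=="wrist":
        H=np.array(p["hand_eye"]);t=Rq(st["ee_rot"]).T@(np.array(X)-st["eef_pos"]);c=np.linalg.inv(H)@np.r_[t,1];c=c[:3]
        r=np.hypot(c[0],c[1]);th=np.arctan2(r,-c[2]);return p["cx"]+f*th*c[0]/r,p["cy"]-f*th*c[1]/r
    c=Rq(p["orientation"]).T@(np.array(X)-p["origin"]);return p["cx"]-f*c[0]/c[2],p["cy"]+f*c[1]/c[2]
def crop(src,dst,x0,y0,x1,y1,k):
    im=cv2.imread(src)[y0:y1,x0:x1]; cv2.imwrite(dst,cv2.resize(im,None,fx=k,fy=k,interpolation=cv2.INTER_CUBIC))
E
python3 - <<'E'
from h import *
crop("pics/top0.png","pics/top0c.png",160,140,440,290,2.85)
crop("pics/scene0.png","pics/scene0c.png",190,160,450,290,3)
s=sensors.sense();M=Rq(s["ee_rot"]);print(M)
for nm,u,v,z in [("stop",330,212,101),("start",411,211,92),("reset",237,188,73),("orange",344,165,101),("yellow",207,250,73),("tape",280,217,24),("punch",367,210,55),("can",180,195,110),("oil",477,182,150)]: print(nm,atz("top",u,v,z).round())
E
```

```text
[[ 9.65680498e-01 -4.74745935e-04  2.59732460e-01]
 [-2.59732799e-01 -9.09145813e-04  9.65680095e-01]
 [-2.22318020e-04 -9.99999474e-01 -1.00125147e-03]]
stop [512. -26. 101.]
start [ 511. -272.   92.]
reset [599. 260.  73.]
orange [658. -73. 101.]
yellow [409. 348.  73.]
tape [513. 131.  24.]
punch [ 524. -142.   55.]
can [573. 426. 110.]
oil [ 583. -461.  150.]
```

View pics/top0c.png

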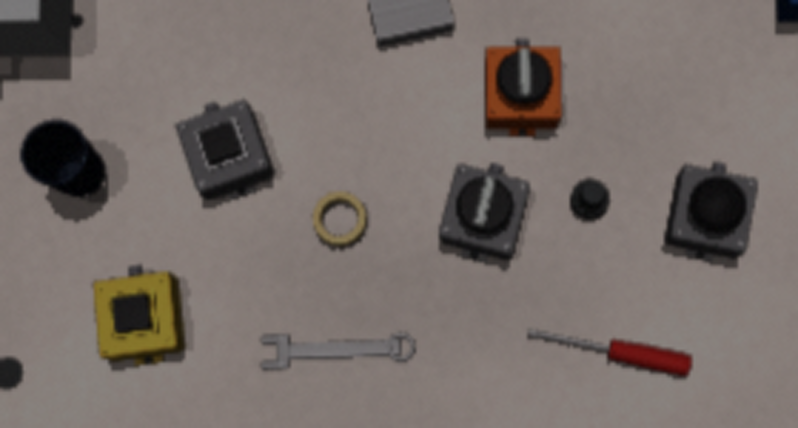

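View pics/scene0c.png

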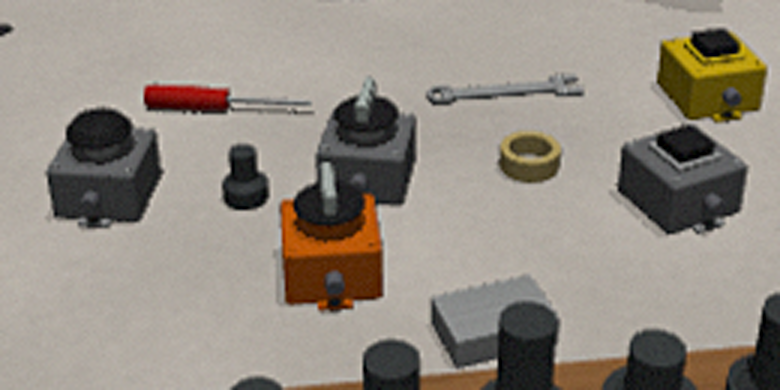

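```bash
python3 -m creep '[{"dx":330,"dz":-250,"hand":1},{"dx":330,"dz":-250,"hand":1},{"dx":330,"dz":-250,"hand":1},{"dx":330,"dz":-250,"hand":1},{"dx":330,"dz":-250,"hand":1},{"dx":330,"dz":-250,"hand":1},{"dx":330,"dz":-250,"hand":1},{"dx":330,"dz":-250,"hand":1},{"dx":330,"dz":-250,"hand":1},{"dx":330,"dz":-250,"hand":1}]' 60
python3 -m creep '[{"dx":221,"dz":-167,"hand":1},{"dx":221,"dz":-167,"hand":1},{"dx":221,"dz":-167,"hand":1},{"dx":221,"dz":-167,"hand":1},{"dx":221,"dz":-167,"hand":1},{"dx":221,"dz":-167,"hand":1},{"dx":221,"dz":-167,"hand":1},{"dx":221,"dz":-167,"hand":1},{"dx":221,"dz":-167,"hand":1},{"dx":221,"dz":-167,"hand":1}]'
python3 - <<'E'
from h import *
import json
s=sensors.sense();print(s["time_s"],s["eef_pos"],s["joints"],s["grip_width"],Rq(s["ee_rot"]).round(3))
np.save("w1.npy",dict(eef_pos=s["eef_pos"],ee_rot=s["ee_rot"]),allow_pickle=True)
cv2.imwrite("pics/w1.png",vision.capture("wrist")[:,:,::-1])
E
```

```text
0.15 [136.37226957 506.95728795 404.25509203] [ 1.08463033e+00  3.13349831e-01  1.49825419e+00 -5.20019450e-06
  1.33101426e+00 -2.23419364e-01] 0.9976356772542179 [[ 0.966 -0.     0.26 ]
 [-0.26  -0.001  0.966]
 [-0.    -1.    -0.001]]invalid input
invalid input
```

View pics/w1.png

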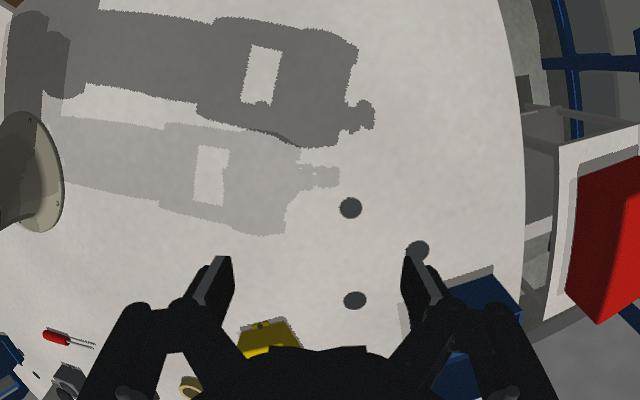

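```bash
python3 -m creep '[{"hand":1,"dx":33,"dy":0,"dz":-25,"roll":0}]' 60; python3 -m creep '[{"hand":1,"dx":33,"dy":0,"dz":-25,"roll":0}]'
```

```text
time_s: 0.28
eef_pos: [159.8, 476.3, 404.2]
ee_rot: [0.702, -0.701, 0.091, -0.091]
force: [1.9, -0.6, -0.5]
grip_width: 0.885
time_s: 0.37
eef_pos: [186.8, 441.2, 404.1]
ee_rot: [-0.701, 0.701, -0.092, 0.091]
force: [1.3, 0.3, 0.7]
grip_width: 0.747
```

```bash
python3 -m creep '[{"hand":1,"dx":320,"dy":0,"dz":-242,"roll":0},{"hand":1,"dx":320,"dy":0,"dz":-242,"roll":0},{"hand":1,"dx":320,"dy":0,"dz":-242,"roll":0},{"hand":1,"dx":320,"dy":0,"dz":-242,"roll":0},{"hand":1,"dx":320,"dy":0,"dz":-242,"roll":0},{"hand":1,"dx":320,"dy":0,"dz":-242,"roll":0},{"hand":1,"dx":320,"dy":0,"dz":-242,"roll":0},{"hand":1,"dx":320,"dy":0,"dz":-242,"roll":0},{"hand":1,"dx":320,"dy":0,"dz":-242,"roll":0},{"hand":1,"dx":320,"dy":0,"dz":-242,"roll":0}]'
python3 -m creep '[{"hand":1,"dx":165,"dy":0,"dz":-125,"roll":0},{"hand":1,"dx":165,"dy":0,"dz":-125,"roll":0},{"hand":1,"dx":165,"dy":0,"dz":-125,"roll":0},{"hand":1,"dx":165,"dy":0,"dz":-125,"roll":0},{"hand":1,"dx":165,"dy":0,"dz":-125,"roll":0},{"hand":1,"dx":165,"dy":0,"dz":-125,"roll":0},{"hand":1,"dx":165,"dy":0,"dz":-125,"roll":0}]'
python3 - <<'E'
from h import *
s=sensors.sense();print(s["time_s"],s["eef_pos"],s["joints"],s["grip_width"],Rq(s["ee_rot"]).round(3))
np.save("w1.npy",dict(eef_pos=s["eef_pos"],ee_rot=s["ee_rot"]),allow_pickle=True)
cv2.imwrite("pics/w1.png",vision.capture("wrist")[:,:,::-1])
E
```

```text
time_s: 1.2
eef_pos: [434.9, 121.8, 404.6]
ee_rot: [-0.701, 0.701, -0.093, 0.094]
force: [-0.5, 0.2, -0.5]
grip_width: 0.003
time_s: 1.78
eef_pos: [560.7, -40.3, 403.7]
ee_rot: [0.701, -0.701, 0.094, -0.093]
force: [0.3, 0.8, -0.6]
grip_width: -0.0
1.7833 [560.73173209 -40.27253729 403.68627896] [-2.80092050e-01  3.96213610e-01  1.38354709e+00  9.81923310e-05
  1.36345798e+00 -1.58573905e+00] -9.038515570615486e-05 [[ 0.965 -0.002  0.262]
 [-0.262  0.001  0.965]
 [-0.002 -1.     0.   ]]
```

View pics/w1.png

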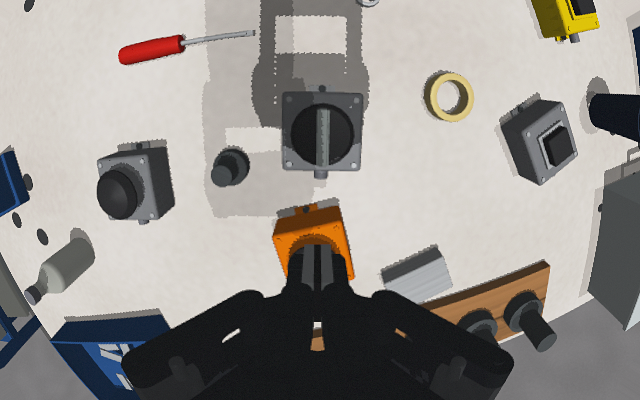

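```bash
python3 -m creep '[{"hand":1,"dx":-15,"dy":50,"dz":60,"roll":0},{"hand":1,"dx":-15,"dy":50,"dz":60,"roll":0},{"hand":1,"dx":-15,"dy":50,"dz":60,"roll":0},{"hand":1,"dx":-15,"dy":50,"dz":60,"roll":0}]'
python3 - <<'E'
from h import *
s=sensors.sense();print(s["time_s"],s["eef_pos"],s["dq"].round(3))
np.save("w2.npy",dict(eef_pos=s["eef_pos"],ee_rot=s["ee_rot"]),allow_pickle=True)
cv2.imwrite("pics/w2.png",vision.capture("wrist")[:,:,::-1])
crop("pics/w1.png","pics/w1c.png",270,80,370,180,6)
crop("pics/w1.png","pics/w1r.png",490,85,590,185,6)
E
```

```text
time_s: 2.17
eef_pos: [560.4, 25.2, 354.2]
ee_rot: [0.701, -0.701, 0.092, -0.091]
force: [-0.1, -1.1, 0.1]
grip_width: 0.003
2.1667 [560.43703987  25.21095505 354.16812666] [-0.043 -0.021 -0.053 -0.007  0.009 -0.014]
```

View pics/w2.png

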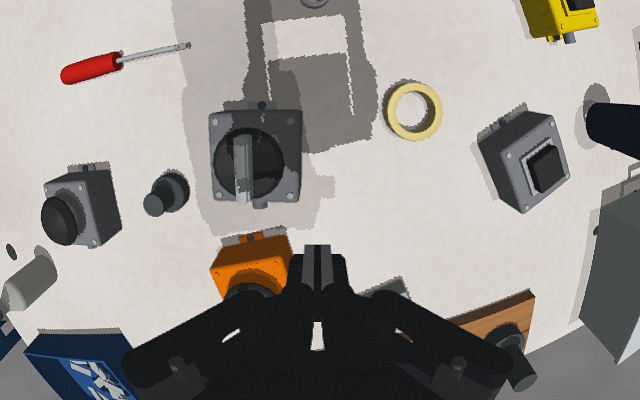

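View pics/w1c.png

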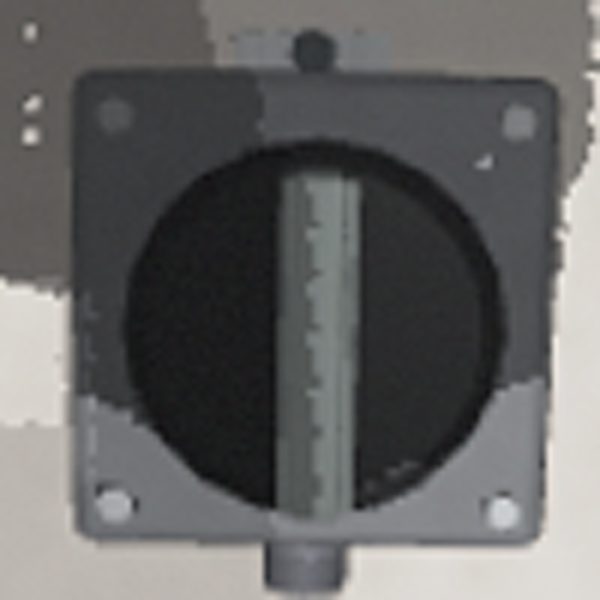

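View pics/w1r.png

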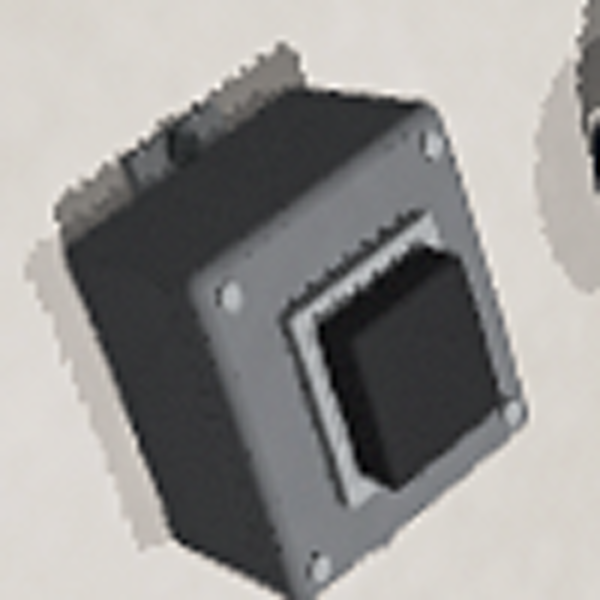

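Run:
```python
from h import *
crop("pics/w2.png","pics/w2c.png",205,95,305,215,5)
crop("pics/w2.png","pics/w2r.png",470,100,580,220,5)
```

```text
(no output)
```

View pics/w2c.png

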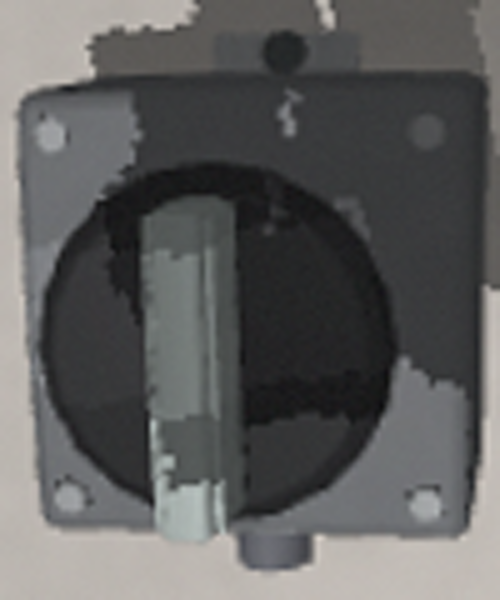

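View pics/w2r.png

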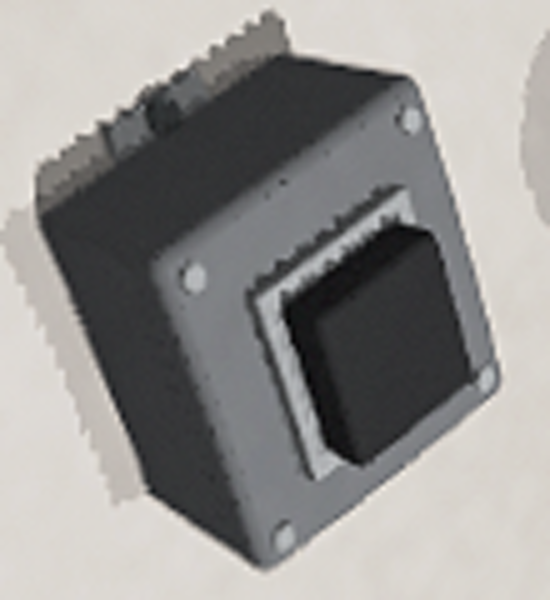

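Run:
```python
from h import *
w1=np.load("w1.npy",allow_pickle=True).item();w2=np.load("w2.npy",allow_pickle=True).item()
def T(a,b,o1,o2,k1,k2):
    return tri(ray("wrist",o1[0]+a[0]/k1,o1[1]+a[1]/k1,w1),ray("wrist",o2[0]+b[0]/k2,o2[1]+b[1]/k2,w2))
S=lambda a,b:T(a,b,(270,80),(205,95),6,5)
Q=lambda a,b:T(a,b,(490,85),(470,100),6,5)
n,e=S((317,172),(173,205));f,e2=S((308,520),(184,540));print("rib",n.round(1),e,f.round(1),e2,(n+f)/2,np.linalg.norm(f-n),np.degrees(np.arctan2(*(f-n)[1::-1])))
sc=[S(a,b)[0] for a,b in [((115,117),(50,135)),((518,122),(427,130)),((115,503),(70,497)),((502,512),(427,503))]]
print(np.round(sc,1),np.mean(sc,0))
d=sc[2]-sc[0]+sc[3]-sc[1];print("box yaw",np.degrees(np.arctan2(d[1],d[0])))
rs=[Q(a,b)[0] for a,b in [((232,297),(194,278)),((434,145),(410,120)),((511,411),(486,378)),((319,569),(285,538))]]
print("reset",np.round(rs,1),np.mean(rs,0))
d=rs[3]-rs[0]+rs[2]-rs[1];print(np.degrees(np.arctan2(d[1],d[0])))
rt=[Q(a,b)[0] for a,b in [((362,345),(318,318)),((465,265),(437,240)),((497,408),(470,378)),((395,490),(362,465))]]
print("rtop",np.round(rt,1),np.mean(rt,0))
# independent: top+scene cams
X=tri(ray("top",160+485/2.85,140+201/2.85),ray("scene",190+367/3,160+98/3));print("stop ts",X)
X=tri(ray("top",160+218/2.85,140+141/2.85),ray("scene",190+688/3,160+144/3));print("reset ts",X)
# fingertip in w1
print(proj("wrist",w1["eef_pos"]+Rq(w1["ee_rot"])@[0,173,0],w1))
```

```text
rib [491.9 -16.4  97.3] [np.float64(0.2284439625736621), np.float64(0.22844396257367522)] [542.3 -31.3  98.8] [np.float64(0.10840289883881934), np.float64(0.10840289883896927)] [517.06331543 -23.80933372  98.01464162] 52.55557837418491 -16.485383876977565
[[475.7 -46.5  54.9]
 [494.3  19.   55.3]
 [540.6 -65.1  56. ]
 [560.1  -0.   54.1]] [517.66518121 -23.15985078  55.09006943]
box yaw -16.0762271801356
reset [[572.8 218.9  58.9]
 [550.2 279.9  61.6]
 [616.6 309.9  53.4]
 [640.3 246.2  51.8]] [594.97370013 263.71131025  56.44016055]
23.14477302829835
rtop [[583.7 242.1  72.6]
 [575.2 280.9  67.7]
 [612.  297.9  60.1]
 [621.3 258.8  65.1]] [598.04987669 269.94423339  66.38126058]
stop ts (array([518.63206066, -23.58486621,  91.19135515]), [np.float64(3.469656651875702), np.float64(3.469656651875714)])
reset ts (array([597.23801481, 265.50178194,  64.73924837]), [np.float64(2.4605006491162187), np.float64(2.460500649116342)])
(np.float64(316.9909295056581), np.float64(261.7657340221417))
```

```bash
python3 -m creep '[{"hand":1,"dx":-29,"dy":60,"dz":-58,"roll":0},{"hand":1,"dx":-29,"dy":60,"dz":-58,"roll":0},{"hand":1,"dx":-29,"dy":60,"dz":-58,"roll":0},{"hand":1,"dx":-29,"dy":60,"dz":-58,"roll":0},{"hand":1,"dx":-29,"dy":60,"dz":-58,"roll":0}]'
python3 - <<'E'
from h import *
s=sensors.sense();print(s["time_s"],s["eef_pos"],Rq(s["ee_rot"]).round(3),s["force"])
M=Rq(s["ee_rot"]); print("to go tool", M.T@(np.array([517.4,-23.5,101+173])-s["eef_pos"]))
cv2.imwrite("pics/w3.png",vision.capture("wrist")[:,:,::-1])
crop("pics/w3.png","pics/w3c.png",220,130,420,300,4)
E
```

```text
time_s: 2.63
eef_pos: [518.7, -25.9, 296.4]
ee_rot: [-0.701, 0.701, -0.092, 0.094]
force: [-1.6, 0.1, 1.2]
grip_width: 0.002
2.6333 [518.72663846 -25.86273862 296.37177601] [[ 0.965  0.003  0.261]
 [-0.261 -0.001  0.965]
 [ 0.003 -1.     0.   ]] [-1.6203482   0.06617424  1.227866  ]
to go tool [-1.9674498  22.36586762  1.9328663 ]
```

View pics/w3c.png

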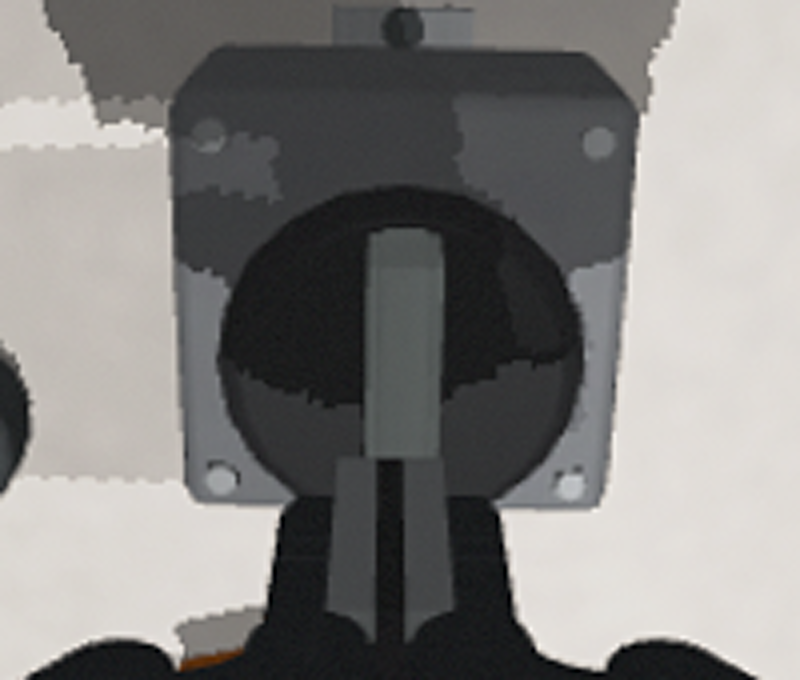

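```bash
python3 -m creep '[{"hand":1,"dx":-2,"dy":18,"dz":1.5,"roll":0},{"hand":1,"dx":-2,"dy":22,"dz":1.5,"roll":0},{"hand":1,"dx":-2,"dy":24,"dz":1.5,"roll":0},{"hand":1,"dx":-2,"dy":26,"dz":1.5,"roll":0},{"hand":1,"dx":-2,"dy":27,"dz":1.5,"roll":0},{"hand":1,"dx":-2,"dy":28,"dz":1.5,"roll":0}]'
python3 -m creep '[{"hand":1,"dx":0,"dy":1,"dz":0,"roll":0},{"hand":1,"dx":0,"dy":2,"dz":0,"roll":0},{"hand":1,"dx":0,"dy":2.5,"dz":0,"roll":0},{"hand":1,"dx":0,"dy":2.5,"dz":0,"roll":0}]'
```

```text
time_s: 3.18
eef_pos: [517.3, -23.1, 268.2]
ee_rot: [0.701, -0.701, 0.092, -0.093]
force: [-1.4, 1.9, 5.3]
grip_width: 0.003
time_s: 3.52
eef_pos: [517.2, -23.1, 265.7]
ee_rot: [0.701, -0.701, 0.092, -0.093]
force: [-1.2, 2.1, 6.3]
grip_width: -0.003
```

```bash
python3 -m creep '[{"hand":1,"dx":0,"dy":1,"dz":0,"roll":0},{"hand":1,"dx":0,"dy":1,"dz":0,"roll":0}]'
python3 -m creep '[{"hand":1,"dx":0,"dy":1,"dz":0,"roll":0},{"hand":1,"dx":0,"dy":1,"dz":0,"roll":0}]'
```

```text
time_s: 3.68
eef_pos: [517.3, -23.1, 265.3]
ee_rot: [0.701, -0.701, 0.092, -0.093]
force: [-2.0, 2.2, 11.1]
grip_width: 0.001
time_s: 3.85
eef_pos: [517.4, -23.1, 265.2]
ee_rot: [-0.701, 0.701, -0.091, 0.094]
force: [-5.9, 2.6, 18.8]
grip_width: -0.004
```

```bash
python3 -m creep '[{"hand":1,"dx":0,"dy":-4,"dz":0,"roll":0},{"hand":1,"dx":0,"dy":-30,"dz":0,"roll":0},{"hand":1,"dx":0,"dy":-30,"dz":-10,"roll":0},{"hand":1,"dx":-28,"dy":-30,"dz":-40,"roll":0},{"hand":1,"dx":-28,"dy":-30,"dz":-40,"roll":0},{"hand":1,"dx":-28,"dy":-30,"dz":-40,"roll":0}]'
python3 - <<'E'
from h import *
s=sensors.sense();print(s["time_s"],s["eef_pos"],s["force"])
np.save("w4.npy",dict(eef_pos=s["eef_pos"],ee_rot=s["ee_rot"]),allow_pickle=True)
cv2.imwrite("pics/w4.png",vision.capture("wrist")[:,:,::-1])
cv2.imwrite("pics/s4.png",vision.capture("scene")[:,:,::-1])
crop("pics/w4.png","pics/w4c.png",220,130,420,300,4)
crop("pics/s4.png","pics/s4c.png",270,140,350,270,5)
E
```

```text
time_s: 4.35
eef_pos: [478.7, -55.5, 292.9]
ee_rot: [-0.701, 0.701, -0.093, 0.093]
force: [0.7, -0.2, 0.7]
grip_width: -0.006
4.35 [478.74884759 -55.48553375 292.87787049] [ 0.65290238 -0.23006777  0.74900955]
```

View pics/w4c.png

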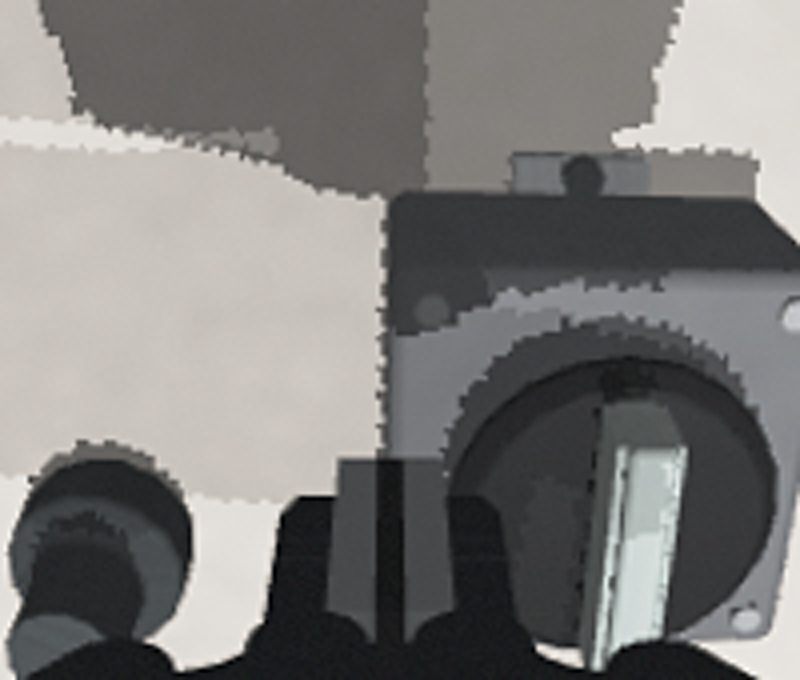

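View pics/s4c.png

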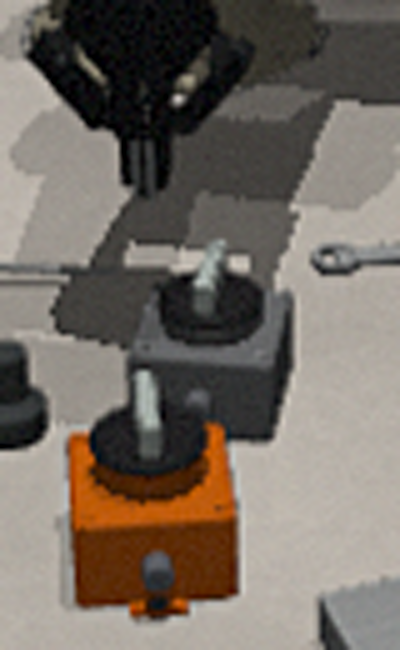

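Run:
```python
from h import *
w=np.load("w4.npy",allow_pickle=True).item()
for z in (101,94):
    p=np.array(proj("wrist",[492.4,-16.2,z],w)); print(z,(p-[220,130])*4)
    p=np.array(proj("scene",[517.4+25,-23.5-7.2,z])); print((p-[270,140])*5)
M=Rq(w["ee_rot"]);print("rel axis", M.T@(w["eef_pos"]-[517.3,-23.1,84+173.2]))
```

```text
101 [665.25908562 473.57677336]
[196.86064636 270.88041109]
94 [656.30592826 452.01453344]
[197.12655473 281.71697052]
rel axis [-28.72930195 -35.69409861 -41.33380124]
```

```bash
python3 -m creep '[{"hand":1,"dx":0,"dy":10,"dz":20,"roll":0},{"hand":1,"dx":0,"dy":30,"dz":20,"roll":0},{"hand":1,"dx":0,"dy":35,"dz":20,"roll":0},{"hand":1,"dx":0,"dy":35,"dz":22,"roll":0},{"hand":1,"dx":0,"dy":35,"dz":26,"roll":0},{"hand":1,"dx":0,"dy":35,"dz":29,"roll":0},{"hand":1,"dx":0,"dy":35,"dz":32,"roll":0},{"hand":1,"dx":0,"dy":35,"dz":32,"roll":0}]'
python3 - <<'E'
from h import *
s=sensors.sense();print(s["time_s"],s["eef_pos"],s["force"])
M=Rq(s["ee_rot"]);print("rel axis", M.T@(s["eef_pos"]-[517.3,-23.1,84+173.2]))
cv2.imwrite("pics/w5.png",vision.capture("wrist")[:,:,::-1])
crop("pics/w5.png","pics/w5c.png",220,130,420,300,4)
E
```

```text
time_s: 5.12
eef_pos: [487.9, -23.7, 257.9]
ee_rot: [-0.701, 0.701, -0.092, 0.093]
force: [-0.2, -2.1, 0.6]
grip_width: 0.002
5.1167 [487.85337498 -23.69791897 257.87899034] [-0.23406386 -2.08170666  0.5967671 ]
rel axis [-28.28127321  -0.72356626  -8.21999377]
```

View pics/w5c.png

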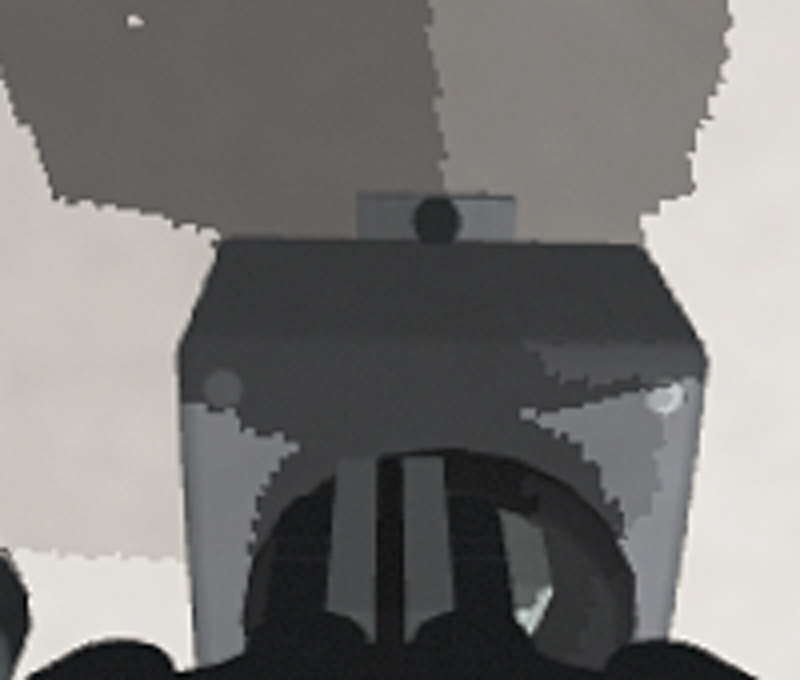

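Run:
```python
from h import *
cv2.imwrite("pics/s5.png",vision.capture("scene")[:,:,::-1])
crop("pics/s5.png","pics/s5c.png",270,140,350,270,5)
```

```text
(no output)
```

View pics/s5c.png

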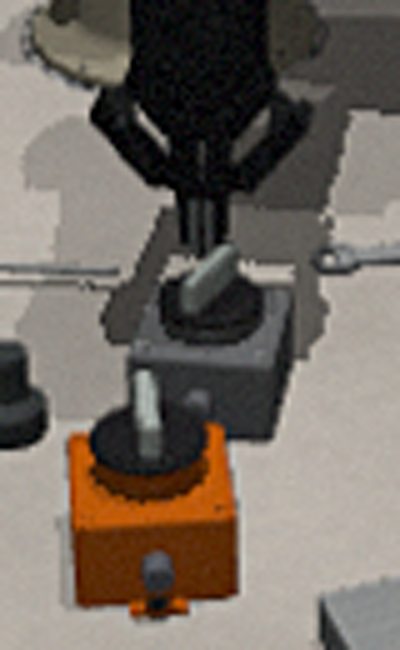

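```bash
python3 -m creep '[{"hand":1,"dx":0,"dy":0,"dz":2,"roll":0},{"hand":1,"dx":0,"dy":0,"dz":4,"roll":0},{"hand":1,"dx":0,"dy":0,"dz":5,"roll":0},{"hand":1,"dx":0,"dy":0,"dz":5,"roll":0}]'
python3 - <<'E'
from h import *
s=sensors.sense();print(s["time_s"],s["eef_pos"],s["force"])
M=Rq(s["ee_rot"]);print("rel axis", M.T@(s["eef_pos"]-[517.3,-23.1,84+173.2]))
cv2.imwrite("pics/w6.png",vision.capture("wrist")[:,:,::-1])
cv2.imwrite("pics/s6.png",vision.capture("scene")[:,:,::-1])
crop("pics/w6.png","pics/w6c.png",220,130,420,300,3)
crop("pics/s6.png","pics/s6c.png",270,140,350,270,5)
E
```

```text
time_s: 5.55
eef_pos: [489.0, -19.1, 257.5]
ee_rot: [-0.701, 0.701, -0.092, 0.093]
force: [0.5, -2.9, 2.3]
grip_width: 0.003
5.55 [489.00947243 -19.11056317 257.46825336] [ 0.50867337 -2.87326846  2.28584024]
rel axis [-28.35560272  -0.29321159  -3.49504474]
```

View pics/w6c.png

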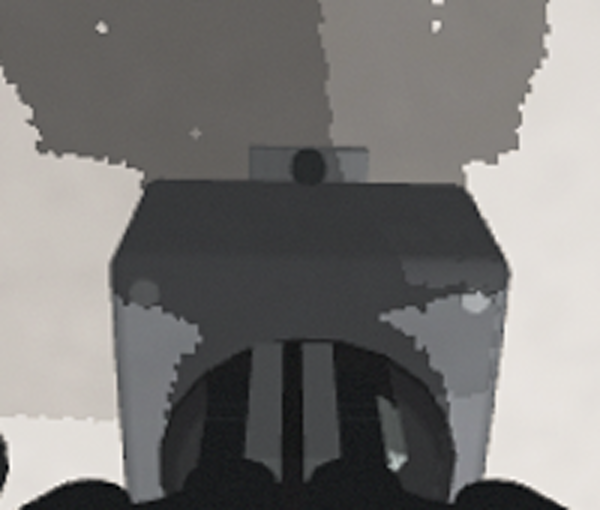

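View pics/s6c.png

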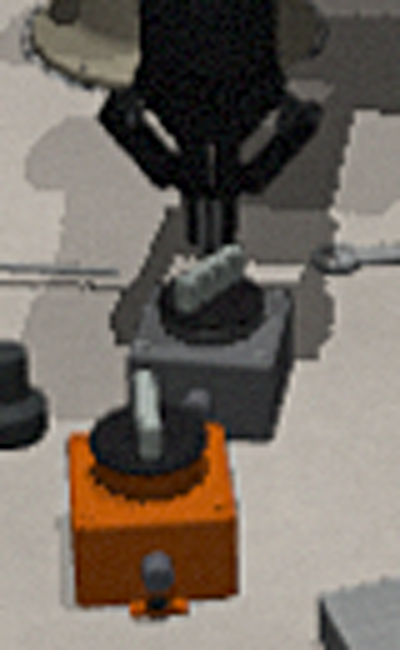

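```bash
python3 -m creep '[{"hand":1,"dx":0,"dy":-0.5,"dz":2,"roll":0},{"hand":1,"dx":0,"dy":-0.5,"dz":3,"roll":0},{"hand":1,"dx":0,"dy":-0.5,"dz":3,"roll":0}]'
python3 - <<'E'
from h import *
s=sensors.sense();print(s["time_s"],s["eef_pos"],s["force"])
M=Rq(s["ee_rot"]);print("rel axis", M.T@(s["eef_pos"]-[517.3,-23.1,84+173.2]))
cv2.imwrite("pics/s7.png",vision.capture("scene")[:,:,::-1])
a=cv2.imread("pics/s6.png")[180:240,285:345];b=cv2.imread("pics/s7.png")[180:240,285:345]
cv2.imwrite("pics/s7c.png",cv2.resize(np.hstack([a,b]),None,fx=6,fy=6,interpolation=cv2.INTER_CUBIC))
E
```

```text
time_s: 5.9
eef_pos: [489.2, -15.7, 257.4]
ee_rot: [0.701, -0.701, 0.093, -0.092]
force: [-3.2, -1.5, 2.6]
grip_width: 0.001
5.9 [489.18971605 -15.74377702 257.4261337 ] [-3.23986718 -1.52489263  2.56072017]
rel axis [-29.05672651  -0.1532017   -0.19076201]
```

View pics/s7c.png

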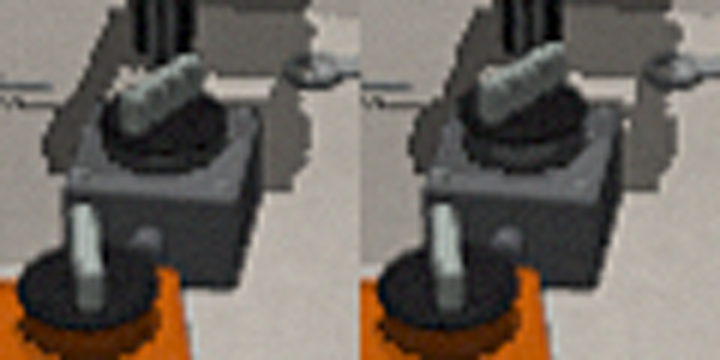

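```bash
python3 -m creep '[{"hand":1,"dx":0,"dy":-1,"dz":-6,"roll":0},{"hand":1,"dx":0,"dy":-1,"dz":-14,"roll":0},{"hand":1,"dx":-3,"dy":-1,"dz":-28,"roll":0},{"hand":1,"dx":-5,"dy":-10,"dz":-30,"roll":0},{"hand":1,"dx":-5,"dy":-40,"dz":-30,"roll":0},{"hand":1,"dx":-5,"dy":-60,"dz":-30,"roll":0},{"hand":1,"dx":-5,"dy":-60,"dz":-30,"roll":0}]'
python3 - <<'E'
from h import *
s=sensors.sense();print(s["time_s"],s["eef_pos"],s["force"])
w=dict(eef_pos=s["eef_pos"],ee_rot=s["ee_rot"])
cv2.imwrite("pics/w8.png",vision.capture("wrist")[:,:,::-1])
cv2.imwrite("pics/s8.png",vision.capture("scene")[:,:,::-1])
crop("pics/w8.png","pics/w8c.png",220,130,420,300,4)
crop("pics/s8.png","pics/s8c.png",270,140,350,270,5)
for z in (101,94):
    print(z,(np.array(proj("wrist",[492.4,-16.2,z],w))-[220,130])*4)
E
```

```text
time_s: 6.53
eef_pos: [477.7, -43.9, 321.9]
ee_rot: [-0.701, 0.701, -0.09, 0.095]
force: [0.7, -0.6, 0.3]
grip_width: -0.004
6.5333 [477.68186935 -43.85767947 321.94623287] [ 0.72237129 -0.62388647  0.25385311]
101 [567.07243595 406.45375598]
94 [561.86309425 389.02768521]
```

View pics/w8c.png

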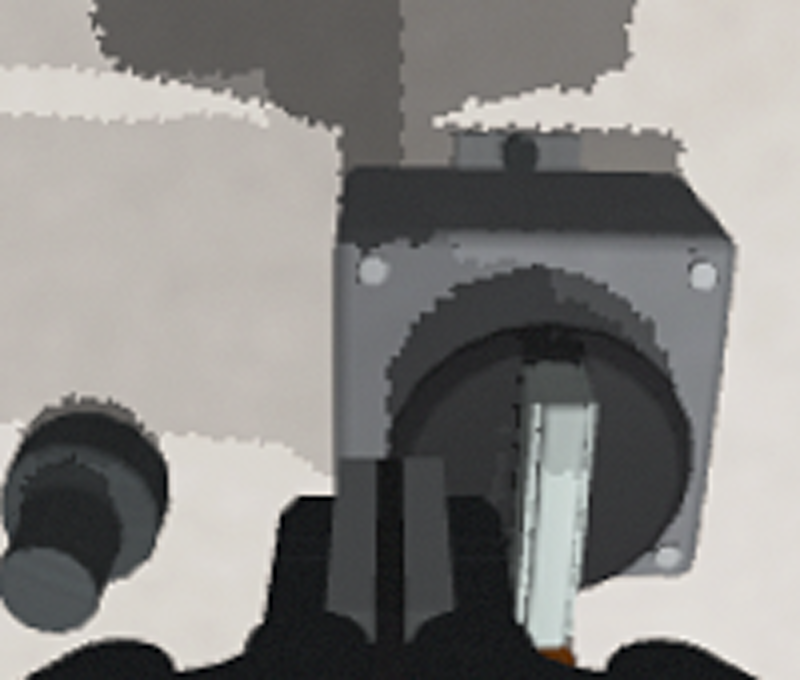

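View pics/s8c.png

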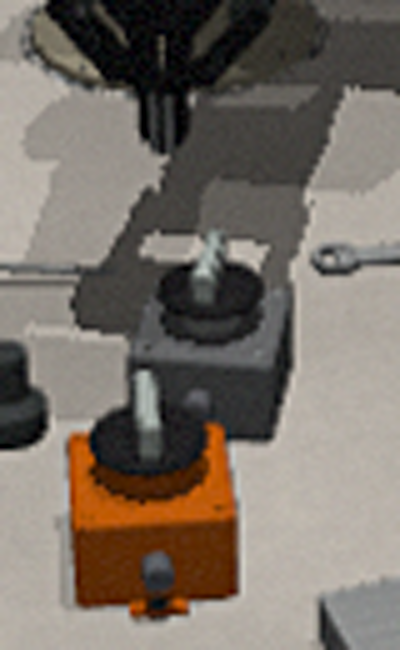

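```bash
python3 -m creep '[{"hand":1,"dx":64,"dy":-20,"dz":322,"roll":0},{"hand":1,"dx":64,"dy":-20,"dz":322,"roll":0},{"hand":1,"dx":64,"dy":-20,"dz":322,"roll":0},{"hand":1,"dx":64,"dy":-20,"dz":322,"roll":0},{"hand":1,"dx":64,"dy":-20,"dz":322,"roll":0},{"hand":1,"dx":64,"dy":-20,"dz":322,"roll":0},{"hand":1,"dx":64,"dy":-20,"dz":322,"roll":0},{"hand":1,"dx":64,"dy":-20,"dz":322,"roll":0},{"hand":1,"dx":64,"dy":-20,"dz":322,"roll":0},{"hand":1,"dx":64,"dy":-20,"dz":322,"roll":0}]'
python3 - <<'E'
from h import *
s=sensors.sense();print(s["time_s"],s["eef_pos"],s["force"])
np.save("w9.npy",dict(eef_pos=s["eef_pos"],ee_rot=s["ee_rot"]),allow_pickle=True)
cv2.imwrite("pics/w9.png",vision.capture("wrist")[:,:,::-1])
crop("pics/w9.png","pics/w9c.png",220,90,420,260,4)
print((np.array(proj("wrist",[597,267,73],dict(eef_pos=s["eef_pos"],ee_rot=s["ee_rot"])))-[220,90])*4)
E
```

```text
time_s: 7.47
eef_pos: [622.4, 252.1, 335.5]
ee_rot: [-0.701, 0.701, -0.093, 0.091]
force: [1.1, 0.3, -0.4]
grip_width: 0.001
7.4667 [622.38151359 252.1473332  335.50457372] [ 1.11609499  0.34106857 -0.37375107]
[430.3547052  317.54997311]
```

View pics/w9c.png

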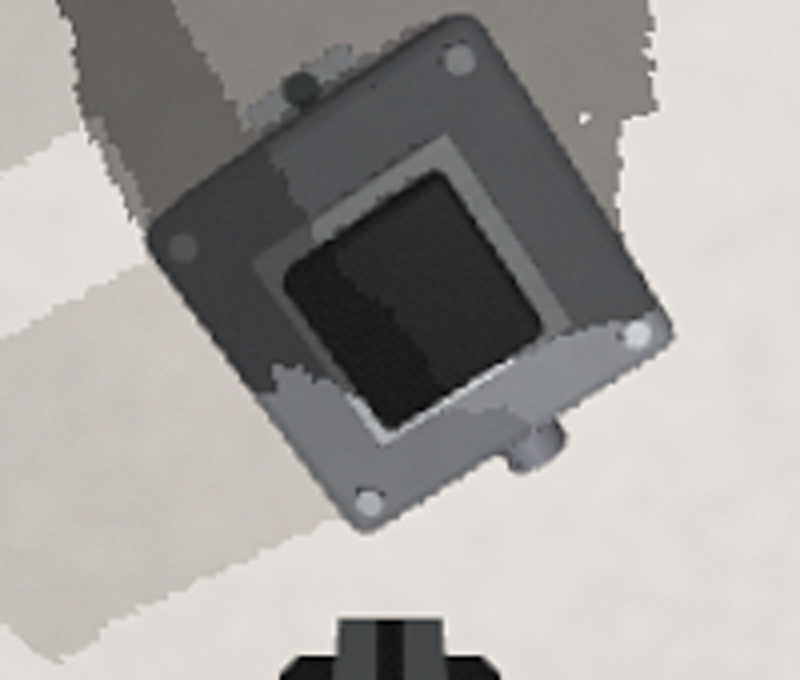

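Run:
```python
from h import *
w=np.load("w9.npy",allow_pickle=True).item()
f=lambda p,z:atz("wrist",220+p[0]/4,90+p[1]/4,z,w)
a=np.array([f(p,55) for p in [(183,248),(460,60),(638,335),(369,503)]]);print(a.round(1),a.mean(0))
b=np.array([f(p,73) for p in [(285,270),(440,172),(540,330),(393,430)]]);print(b.round(1),b.mean(0))
s=sensors.sense();M=Rq(s["ee_rot"]);c=b.mean(0)*.5+a.mean(0)*.5;c[2]=73+173.2
print("go",M.T@(c-s["eef_pos"]))
```

```text
[[573.8 221.   55. ]
 [551.6 285.5  55. ]
 [616.1 308.   55. ]
 [638.2 243.3  55. ]] [594.94366051 264.41960088  55.        ]
[[580.8 242.6  73. ]
 [570.2 275.8  73. ]
 [604.8 287.   73. ]
 [617.3 254.2  73. ]] [593.24700838 264.87891862  73.        ]
go [-30.56537306  89.84183844   6.21882152]
```

```bash
python3 -m creep '[{"hand":1,"dx":-30,"dy":20,"dz":5,"roll":0},{"hand":1,"dx":-30,"dy":55,"dz":5,"roll":0},{"hand":1,"dx":-30,"dy":80,"dz":5,"roll":0},{"hand":1,"dx":-30,"dy":86,"dz":5,"roll":0},{"hand":1,"dx":-30,"dy":89,"dz":5,"roll":0},{"hand":1,"dx":-30,"dy":92,"dz":5,"roll":0},{"hand":1,"dx":-30,"dy":94,"dz":5,"roll":0},{"hand":1,"dx":-30,"dy":95,"dz":5,"roll":0},{"hand":1,"dx":-30,"dy":95,"dz":5,"roll":0}]'
python3 -m creep '[{"hand":1,"dx":0,"dy":1,"dz":0,"roll":0},{"hand":1,"dx":0,"dy":2,"dz":0,"roll":0},{"hand":1,"dx":0,"dy":2,"dz":0,"roll":0}]'
```

```text
time_s: 8.27
eef_pos: [595.2, 262.7, 244.0]
ee_rot: [0.701, -0.701, 0.092, -0.094]
force: [0.7, -2.2, 3.4]
grip_width: -0.0
time_s: 8.52
eef_pos: [595.1, 262.9, 241.3]
ee_rot: [0.701, -0.701, 0.092, -0.093]
force: [2.3, -2.1, 3.6]
grip_width: 0.001
```

```bash
python3 -m creep '[{"hand":1,"dx":0,"dy":1,"dz":0,"roll":0},{"hand":1,"dx":0,"dy":2,"dz":0,"roll":0},{"hand":1,"dx":0,"dy":2,"dz":0,"roll":0}]'
python3 -m creep '[{"hand":1,"dx":0,"dy":1,"dz":0,"roll":0},{"hand":1,"dx":0,"dy":1.5,"dz":0,"roll":0},{"hand":1,"dx":0,"dy":1.5,"dz":0,"roll":0}]'
```

```text
time_s: 8.77
eef_pos: [595.1, 263.0, 239.5]
ee_rot: [0.701, -0.701, 0.092, -0.093]
force: [2.6, -2.1, 7.7]
grip_width: -0.003
time_s: 9.02
eef_pos: [595.1, 263.0, 239.4]
ee_rot: [0.701, -0.701, 0.092, -0.093]
force: [-2.7, -4.1, 16.5]
grip_width: -0.001
```

End stop reached (z no longer drops, force rises to 16 N). Lift straight off.

```bash
python3 -m creep '[{"hand":1,"dx":0,"dy":-6,"dz":0,"roll":0},{"hand":1,"dx":0,"dy":-14,"dz":0,"roll":0},{"hand":1,"dx":0,"dy":-50,"dz":0,"roll":0},{"hand":1,"dx":20,"dy":-90,"dz":0,"roll":0},{"hand":1,"dx":30,"dy":-96,"dz":-5,"roll":0},{"hand":1,"dx":30,"dy":-96,"dz":-5,"roll":0},{"hand":1,"dx":30,"dy":-96,"dz":-5,"roll":0}]'
python3 - <<'E'
from h import *
s=sensors.sense();print(s["time_s"],s["eef_pos"],s["force"])
for n in ("wrist","scene","top"): cv2.imwrite(f"pics/{n}F.png",vision.capture(n)[:,:,::-1])
crop("pics/wristF.png","pics/wFc.png",220,90,420,260,4)
d=np.abs(cv2.imread("pics/top0.png").astype(int)-cv2.imread("pics/topF.png")).max(2)
cv2.imwrite("pics/scF2.png",cv2.resize(cv2.imread("pics/sceneF.png")[150:300,120:520],None,fx=2,fy=2,interpolation=cv2.INTER_CUBIC))
cv2.imwrite("pics/diff.png",np.clip(d*3,0,255).astype("uint8"))
E
```

```text
time_s: 9.6
eef_pos: [622.1, 250.5, 332.0]
ee_rot: [-0.701, 0.701, -0.094, 0.092]
force: [-0.7, 0.1, -1.1]
grip_width: 0.003
9.6 [622.13278943 250.47165849 332.0350849 ] [-0.72189118  0.13378373 -1.11052844]
```

View pics/wFc.png

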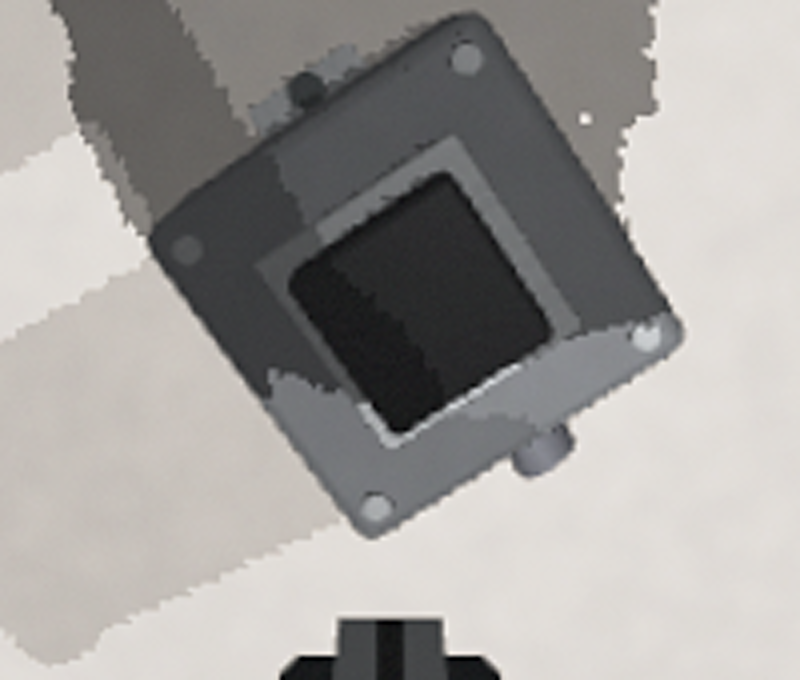

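View pics/scF2.png

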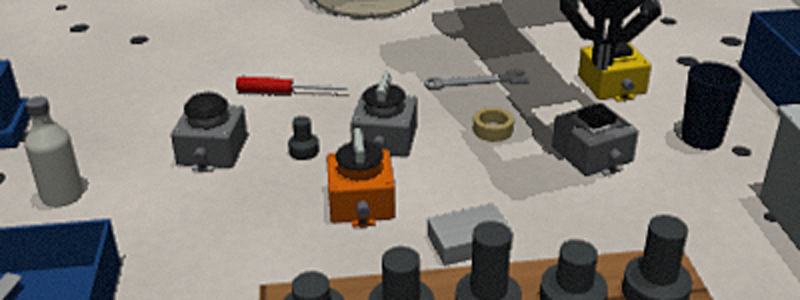

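View pics/topF.png

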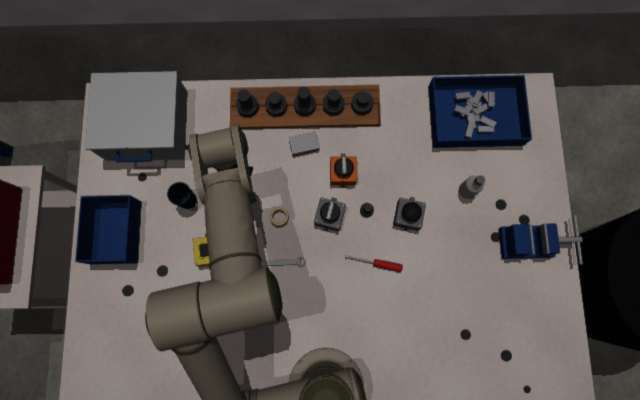

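```bash
python3 -c "
from rig import ctrl
print(ctrl.finish_job())"
```

```text
the job is handed in; nothing more can be done
None
```

The stop-button check and the reset are done, in the order asked, and the job is handed in. It took 9.6 s of robot time.

- **Stop button, press:** With the gripper shut, I pushed the rib down until it stopped moving, at about 19 N. With the fingers lifted off, the wrist picture put the rib's top at about 94 mm, so the button stayed latched.
- **Stop button, twist:** I pushed sideways on the near end of the rib, clockwise seen from above, until the scene camera showed the head pop out. After I moved away, the rib was straight again with its top back at about 101 mm.
- **Reset button:** I pushed it to its end stop, at about 16 N and roughly 7 mm of travel, then lifted off. The last wrist picture shows it back out.
- **Rest of the bench:** The last pictures show the tools, parts and look-alikes where they were, though the arm covers part of the yellow box and the wrench from above. I never touched the start button. The robot was clear of everything, with about 1 N reading at the wrist.

- **Refused commands:** The first two move commands were refused as invalid input, and the arm did not move.
- **Measurements that disagreed:** The side and overhead cameras put the stop rib's top about 10 mm low (91 mm). Two wrist views gave 98 mm against the stated 101 mm. For reset, the early wrist estimate of the button's top was up to 7 mm low. I used the stated heights for both, and touching the end stops agreed with them.

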